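# Make up the fermenter and chromatograph sampling kits

## Robot

A 7-joint arm with a two-finger parallel gripper is mounted at the origin on the work surface. World frame = base frame: x ahead of the robot, y to its left, z up, the work surface at z = 0. Lengths are in m, angles in rad, forces in N, time in s.
With the tool pointing down it reaches from about 0.4 to 0.85 m from the base axis. Payload 4.5 kg.
Tool frame: the origin (TCP) lies at the very end of the fingers, on their centre line; the grasp point (between the pads) lies 19 mm behind it; z points along the fingers, x is the direction in which the jaws open and shut, and the axes are right-handed (so a half turn about z gives the same grasp; the last joint's range is limited). The gripper opens to 88 mm and grips with 3 to 60 N. Pads are 18 mm wide; open, the fingers measure 123 mm over their backs; the gripper's body (75 mm by 187 mm) begins 45 mm behind the grasp point.
Start: joints at [1.355, 0.689, -0.195, 1.565, 0.157, 0.902, -0.215], TCP at [0.155, -0.606, 0.239] pointing down, gripper open.
Joint ranges: [-3.01, 3.01], [-0.46, 2.08], [-1.47, 1.51], [0.13, 2.56], [-1, 4.14], [0.04, 2.09], [-2.66, 2.66]. Speed limits (rad/s): [2.57, 2.57, 3.14, 3.14, 3.14, 3.14, 3.14].

## Interface

Orientations are given as a 3x3 rotation matrix whose columns are the frame's x, y, z axes.
In Python, from rig import readout, cams, arm gives the robot as it stands.
- The arm moves only by the tool move_arm, never from a script. Its argument "moves" is a list that holds one entry, the list of rows, each a list of 7 numbers: the shift along the world's x, y, z in units of 0.8 m (1.0 is 0.8 m), then the turn, a rotation vector about the world's x, y, z in units of 360 degrees (1.0 is 360 degrees), then the opening, from 0 (shut) to 1 (fully open). In form: [[[tx, ty, tz, rx, ry, rz, gripper], ...]]. A call has 1 to 20 rows; each row is the pose to reach, as a shift and turn from the pose measured when the call began, turning the shorter way round; what a row does not reach only later rows make up. A row lasts 1/8 s, in which the tool goes at most 62.5 mm and 10.7 degrees, less where a joint would pass 70% of its speed; a pose out of reach is approached as far as the arm can. A call with a number of a shift or a turn outside -1 to 1 is refused whole. A call with a gripper value outside its range is refused whole. The fingers move at their own pace and stop on an object; "squeeze" is the grip in N (left out, the last holds). Time passes only in rows, so rows that repeat a pose let the fingers close. It gives the time, the measured TCP pose, the force and the opening at its end, in the units of the state.
- readout.sense(): the state, without advancing time (a new reading comes with each control period).
- cams.snapshot(name): name is "scene" or "top" or "wrist"; returns a dict with "color" (420x560x3 uint8, red, green, blue), "depth" (420x560 float32, m along the optical axis (not along the pixel's ray), 0 where there is no reading), "intrinsics" (3x3 intrinsics, pixels), "R" (3x3) and "t" (3): a world point X has camera coordinates R X + t. Camera axes: x right, y down, z forward; pixel columns grow to the right and rows downward; lengths in m; the calibration is good to about 2 mm. The wrist camera is an equidistant fisheye: a pixel r from the principal point sees the ray r / f radians off the axis. A picture is of the moment at which its call begins.
- arm.close_job(): hands the job in, once; it reports no verdict.
The state is a dict: "time_s": time; "joint_positions": joint angles; "joint_velocities": joint speeds; "effort": joint torques, N m; "ee_pos": TCP position; "orientation": TCP orientation; "force": force on the tool from outside, world axes, zero at the start; "torque": the same for the moment, N m; "width": finger opening in m.
Only numpy, scipy, OpenCV 4.12 (cv2) and the standard library are available. Lean on these libraries where they do the work, as an engineer would, in place of code of your own. Each camera call takes 0.05 s, during which the arm holds its last target. There are 200 camera calls.

## Task

Make up the two sampling kits from the stock on the bench, one thing to a compartment, all standing upright and flat on the compartment floor: in the blue tray the blue-capped bottle goes on the white floor, the pump head in the middle and the steel connector on the black floor; in the yellow tray the red-capped bottle goes on the white floor and the brass connector on the black floor. Set things down rather than dropping them, and leave the green-capped bottle, the wash bottle and the beaker where they stand.

Things in the scene. Friction and masses are not known exactly. Their poses are not given: they have to be found in the camera images.
- blue_tray: The blue kit tray, open-topped, 244 x 84 mm, three compartments in a row. Walls 4 mm thick, 19 mm high; floors 4 mm above the bench; each compartment 76 x 76 mm inside. Fixed. Origin: centre of its underside, z up, x along the row (away from the robot at zero yaw). Compartment centres, y = 0: white floor at x = -80 mm, blue floor (middle) x = 0, black floor x = +80 mm.
- yellow_tray: The yellow kit tray, open-topped, 164 x 84 mm, two compartments. Walls 4 mm thick, 19 mm high; floors 4 mm above the bench; each compartment 76 x 76 mm inside. Fixed. Origin: centre of its underside, z up, x along the row (away from the robot at zero yaw). Compartment centres, y = 0: black floor at x = -40 mm, white floor x = +40 mm.
- bottle_blue: Blue-capped bottle: a small clear glass bottle, 48 mm in diameter and 90 mm tall in all, with a paper band and a blue screw cap. The cap is 38 mm in diameter and takes up heights 58 to 90 mm; the glass is 48 mm wide up to 46 mm and tapers above. 0.1 kg. Loose, upright on the bench; origin at the centre of its underside, z up.
- bottle_red: Red-capped bottle: a small clear glass bottle, 48 mm in diameter and 90 mm tall in all, with a paper band and a red screw cap. The cap is 38 mm in diameter and takes up heights 58 to 90 mm; the glass is 48 mm wide up to 46 mm and tapers above. 0.1 kg. Loose, upright on the bench; origin at the centre of its underside, z up.
- bottle_green: Spare green-capped bottle: a small clear glass bottle, 48 mm in diameter and 90 mm tall in all, with a paper band and a green screw cap. The cap is 38 mm in diameter and takes up heights 58 to 90 mm; the glass is 48 mm wide up to 46 mm and tapers above. 0.1 kg. Loose, upright on the bench; origin at the centre of its underside, z up. Belongs to neither kit: leave it alone.
- connector_steel: Steel hose connector (silver-coloured): a round foot flange 50 mm in diameter and 6 mm thick, then a collar 26 mm in diameter from 6 to 48 mm height, then a barbed nipple 20 to 25 mm in diameter up to 68 mm. 0.14 kg. Stands loose on its flange on the bench; origin at the centre of its underside, z up. Grip it by the collar.
- connector_brass: Brass hose connector (golden): a round foot flange 50 mm in diameter and 6 mm thick, then a collar 26 mm in diameter from 6 to 48 mm height, then a barbed nipple 20 to 25 mm in diameter up to 68 mm. 0.14 kg. Stands loose on its flange on the bench; origin at the centre of its underside, z up. Grip it by the collar.
- pump_head: Peristaltic pump head: a grey block 60 mm (its x) x 36 mm (its y) x 48 mm tall with a black band near its foot and, on top, a black disc with four white rollers. 0.2 kg. Loose on the bench; origin at the centre of its underside, z up.
- wash_bottle: White plastic wash bottle, 68 mm in diameter, with a blue cap and bent spout, about 190 mm tall; loose, to the robot's left of the work. Origin at the centre of its underside. Leave it alone.
- beaker: White ceramic beaker, 70 mm across the rim, 85 mm tall, loose, to the robot's right of the work. Origin at the centre of its underside. Leave it alone.
Things that resemble listed ones, but are neither listed nor needed, are in the scene too. What is shaped like the connector_steel but purple is not meant.

How it is judged:
By the outcome, as a careful person would: the job done as asked, in the order asked, and still so for the second after the job is handed in, with the robot touching nothing.
It also fails if it takes over 138 s, if anything falls off the work surface, if the arm or the gripper's body presses on something with over 40 N, if the wrist force passes 120 N, or if a joint passes its speed limit or range.

## Working session

There is one attempt and no reset: what is moved stays moved. The work goes in short steps, Python scripts to look and compute and a tool call to move; the robot and the scene stay as the last step left them, time stands still between calls to the robot, and variables do not carry over. Pictures are saved under pics/ and viewed, about 12 in all and at most 16, crops included, and the job is handed in when it is done.

Besides the shell and the picture viewer there is one more tool, called after "Request:" as name(argument=value, ...), one argument or row to a line, values as JSON. move_arm: Moves the arm, as the interface text tells. Its arguments: {"type":"object","properties":{"moves":{"type":"array"},"squeeze":{"type":"number"}},"required":["moves"]}

```bash
mkdir -p pics; python3 - <<'E'
from rig import readout,cams
import cv2,numpy as np
for n in("top","scene"):
    s=cams.snapshot(n); np.savez(f"pics/{n}1.npz",**s)
    cv2.imwrite(f"pics/{n}1.png",cv2.resize(s["color"][...,::-1],(784,588),interpolation=cv2.INTER_CUBIC))
    print(n,s["intrinsics"],s["R"],s["t"])
st=readout.sense();print(st)
E
```

```text
top [[387.69846446   0.         277.33743012]
 [  0.         387.69846446 214.54407753]
 [  0.           0.           1.        ]] [[-0.08012536 -0.99676577 -0.00615823]
 [-0.97235926  0.07951975 -0.2195315 ]
 [ 0.21931119 -0.01160202 -0.97558598]] [0.05086161 0.51757267 0.90966955]
scene [[522.25028343   0.         285.80886986]
 [  0.         522.25028343 212.48492923]
 [  0.           0.           1.        ]] [[-0.0784572   0.99673643  0.01899897]
 [ 0.70691744  0.06906183 -0.70391633]
 [-0.70293115 -0.0417966  -0.71002876]] [ 0.03898202 -0.32511327  1.93239765]
{'time_s': 0.1, 'joint_positions': array([ 1.35479692,  0.68990449, -0.19451772,  1.56621076,  0.15734045,
        0.90249321, -0.21506873]), 'joint_velocities': array([ 1.23268622e-04, -2.36506293e-03,  7.73939738e-04, -3.16562783e-03,
       -4.79353011e-05,  2.99959796e-04,  7.46269756e-04]), 'effort': array([-3.21751664e-03, -5.28510082e+01, -1.27138250e+00, -1.53838527e+01,
       -5.24999911e-02,  2.02878204e-03,  8.06099729e-05]), 'ee_pos': array([ 0.15431771, -0.60508149,  0.23799525]), 'orientation': array([[ 2.47332459e-01, -9.68930524e-01, -5.43200467e-04],
       [-9.68929331e-01, -2.47333011e-01,  1.52752844e-03],
       [-1.61442034e-03,  1.48515499e-04, -9.99998686e-01]]), 'force': array([ 0.34670547, -0.02171216,  0.37253993]), 'torque': array([-0.00636442,  0.03643772, -0.01045917]), 'width': 0.08828254063711433}
```

View pics/top1.png

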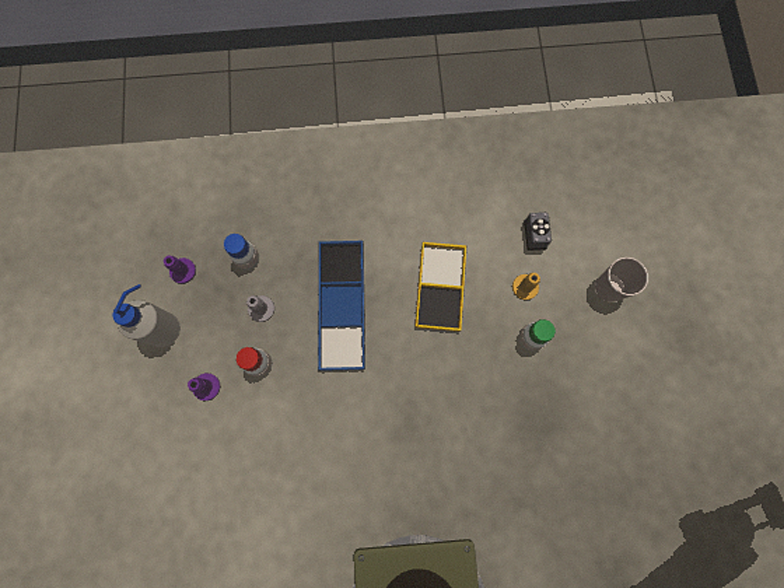

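View pics/scene1.png

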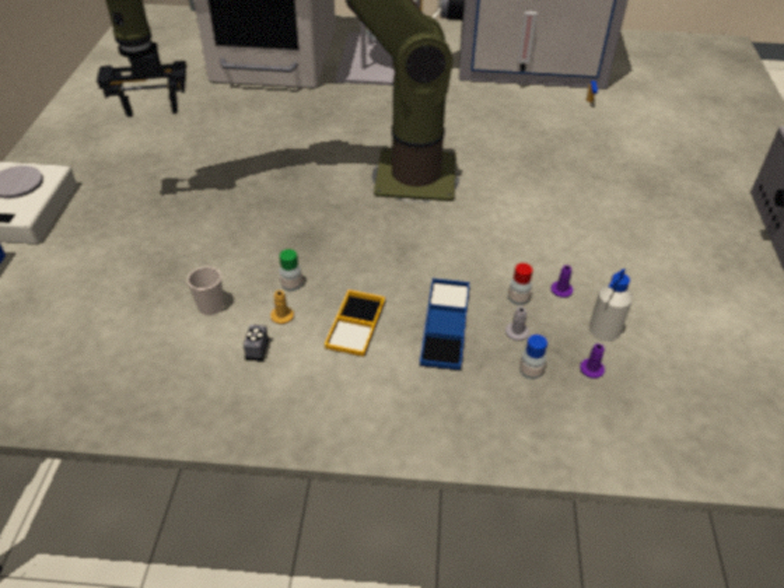

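The top view shows the blue bottle at (238,247), the steel connector at (258,307) and the red bottle at (250,360). The brass connector is at (527,285), the pump at (538,230) and the green bottle at (540,333). The trays are centred at (341,306) and (441,287). The lookalikes are two purple connectors at (180,268) and (204,386), plus the wash bottle's blue cap at (125,316). The silver connector at (258,307) is the steel one by colour, and the blue-capped glass bottle at (238,247) is the blue bottle by its shape. I'll measure next and confirm both in a crop.

```bash
cat > h.py <<'E'
import numpy as np,cv2
from rig import readout,cams
def cloud(s):
    h,w=s["depth"].shape;K=s["intrinsics"];v,u=np.mgrid[:h,:w]
    d=s["depth"];P=np.stack([(u-K[0,2])/K[0,0]*d,(v-K[1,2])/K[1,1]*d,d],-1)
    X=(P-s["t"])@s["R"]; X[d<=0]=np.nan
    return X
def ray(s,u,v,z):
    K=s["intrinsics"];r=s["R"].T@np.array([(u-K[0,2])/K[0,0],(v-K[1,2])/K[1,1],1]);c=-s["R"].T@s["t"]
    return c+r*(z-c[2])/r[2]
E
python3 - <<'E'
from h import *
seeds={"blue":(238,245),"red":(248,358),"green":(542,331),"steel":(254,303),"brass":(532,280),"pump":(540,228),"btray":(341,306),"ytray":(441,287),"purpA":(180,268),"purpB":(204,386)}
T=dict(np.load("pics/top1.npz"));S=dict(np.load("pics/scene1.npz"))
XT=cloud(T);XS=cloud(S)
for n,(u,v) in seeds.items():
    u,v=u*560/784,v*420/588
    h={'s':.068,'b':.09}.get(n[0],.09)
    h={"steel":.06,"brass":.06,"pump":.045,"btray":.019,"ytray":.019,"purpA":.06,"purpB":.06}.get(n,.09)
    c=ray(T,u,v,h)
    for nm,X in(("top",XT),("scene",XS)):
        R=.15 if "tray" in n else .04
        m=(np.hypot(X[...,0]-c[0],X[...,1]-c[1])<R)
        zz=X[m]; lo=.011 if "tray" in n else .5*h+.0
        p=zz[zz[:,2]>lo]
        if "tray" in n: p=p[p[:,2]<.03]
        t=p[p[:,2]>np.percentile(p[:,2],97)-.008] if "tray" not in n else p
        r=cv2.minAreaRect(t[:,:2].astype(np.float32))
        print(n,nm,len(p),len(t),"ztop %.3f"%np.percentile(p[:,2],97),"mean",t.mean(0).round(4),"rect",np.round(r[0],4),np.round(r[1],3),round(r[2],1))
a=T["color"][150:300,70:270,::-1];b=T["color"][140:290,330:530,::-1]
cv2.imwrite("pics/crop1.png",cv2.resize(np.hstack([a,b]),(800,300),interpolation=cv2.INTER_CUBIC))
E
```

```text
blue top 329 181 ztop 0.093 mean [0.6377 0.2724 0.09  ] rect [0.6383 0.2727] [0.037 0.035] 87.0
blue scene 303 119 ztop 0.093 mean [0.6423 0.2726 0.0896] rect [0.6407 0.2737] [0.035 0.038] 87.9
red top 337 210 ztop 0.092 mean [0.4337 0.2541 0.0898] rect [0.434  0.2537] [0.036 0.036] 4.0
red scene 251 101 ztop 0.092 mean [0.4381 0.2549 0.0886] rect [0.4368 0.2544] [0.035 0.039] 80.8
green top 336 205 ztop 0.093 mean [ 0.44   -0.2489  0.0904] rect [ 0.4398 -0.2488] [0.036 0.037] 35.6
green scene 244 89 ztop 0.093 mean [ 0.4445 -0.2485  0.0897] rect [ 0.443  -0.2493] [0.04  0.036] 35.9
steel top 113 64 ztop 0.071 mean [0.5358 0.2477 0.0678] rect [0.5359 0.2486] [0.019 0.021] 41.4
steel scene 114 40 ztop 0.071 mean [0.5402 0.2484 0.0674] rect [0.541  0.2488] [0.02  0.023] 29.9
brass top 117 67 ztop 0.071 mean [ 0.5369 -0.2513  0.0677] rect [ 0.5369 -0.2517] [0.022 0.02 ] 79.1
brass scene 111 38 ztop 0.070 mean [ 0.5406 -0.2518  0.0669] rect [ 0.5386 -0.2516] [0.021 0.023] 89.8
pump top 377 291 ztop 0.052 mean [ 0.6376 -0.2824  0.0488] rect [ 0.6383 -0.2833] [0.036 0.058] 88.1
pump scene 
[... 178 characters left out ...]
.237] 44.4
btray scene 487 487 ztop 0.023 mean [0.5394 0.091  0.0168] rect [0.5247 0.0891] [0.255 0.235] 42.6
ytray top 448 448 ztop 0.023 mean [ 0.5504 -0.084   0.0182] rect [ 0.5508 -0.0921] [0.299 0.165] 79.9
ytray scene 384 384 ztop 0.023 mean [ 0.5525 -0.0892  0.0169] rect [ 0.5513 -0.0843] [0.179 0.275] 27.6
purpA top 128 63 ztop 0.071 mean [0.6224 0.3951 0.068 ] rect [0.6229 0.3956] [0.02 0.02] 83.1
purpA scene 125 47 ztop 0.070 mean [0.6274 0.3963 0.0668] rect [0.6268 0.397 ] [0.022 0.02 ] 27.1
purpB top 133 71 ztop 0.071 mean [0.3992 0.3512 0.0679] rect [0.3994 0.3519] [0.019 0.02 ] 1.5
purpB scene 105 36 ztop 0.070 mean [0.4026 0.3523 0.0663] rect [0.4026 0.352 ] [0.018 0.026] 86.1
```

View pics/crop1.png

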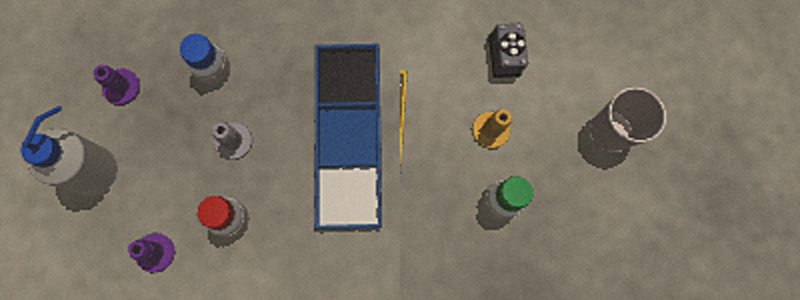

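The crop confirms it: the silver connector at crop (232,140) and the blue-capped glass bottle at (200,55) are clearly different from the purple pieces and the wash bottle. Next I'll get the tray poses and the beaker and wash bottle positions.

```bash
cat >> h.py <<'E'
def trays(pairs):
    for nm,s in pairs:
        X=cloud(s);hsv=cv2.cvtColor(s["color"],cv2.COLOR_RGB2HSV)
        for n,lo,hi,c in(("blue",(100,110,40),(125,255,255),(.54,.09)),("yellow",(15,130,80),(32,255,255),(.55,-.085))):
            m=cv2.inRange(hsv,lo,hi)>0
            m&=(X[...,2]>.013)&(X[...,2]<.027)&(np.hypot(X[...,0]-c[0],X[...,1]-c[1])<.15)&(abs(X[...,1]-c[1])<.08)
            r=cv2.minAreaRect(X[m][:,:2].astype(np.float32));print(nm,n,m.sum(),np.round(r[0],4),np.round(r[1],3),round(r[2],1))
E
python3 - <<'E'
from h import *
T=dict(np.load("pics/top1.npz"));S=dict(np.load("pics/scene1.npz"))
trays((("top",T),("scene",S)))
for nm,s in(("top",T),("scene",S)):
    X=cloud(s)
    for n,c,z in(("beaker",(.54,-.39),.075),("wash",(.5,.42),.09)):
        m=(np.hypot(X[...,0]-c[0],X[...,1]-c[1])<.08)&(X[...,2]>z)
        p=X[m];print(n,nm,p.min(0).round(3),p.max(0).round(3))
    m=(np.hypot(X[...,0]-.64,X[...,1]+.282)<.06)&(X[...,2]>.04)
    r=cv2.minAreaRect(X[m][:,:2].astype(np.float32));p=X[m][:,:2]-X[m][:,:2].mean(0);w,V=np.linalg.eigh(p.T@p);print("pump axis",np.degrees(np.arctan2(V[1,1],V[0,1])),r)
E
```

```text
top blue 385 [0.5313 0.0962] [0.082 0.244] 87.0
top yellow 363 [ 0.5508 -0.092 ] [0.084 0.165] 80.0
scene blue 221 [0.5347 0.0982] [0.081 0.247] 86.9
scene yellow 278 [ 0.5515 -0.0918] [0.086 0.171] 80.3
beaker top [ 0.49  -0.445  0.075] [ 0.557 -0.376  0.09 ]
wash top [0.478 0.4   0.091] [0.554 0.465 0.192]
pump axis 179.6034434833527 ((0.6379498839378357, -0.2831466794013977), (0.03638406842947006, 0.059141770005226135), 88.77769470214844)
beaker scene [ 0.49  -0.445  0.075] [ 0.564 -0.373  0.09 ]
wash scene [0.49 0.4  0.09] [0.557 0.467 0.188]
pump axis 176.50989616195025 ((0.6415765285491943, -0.2822990119457245), (0.03514804318547249, 0.062053367495536804), 88.22775268554688)
```

Request:
move_arm(
  moves=[
    [[0.12,0.23,-0.01,0,0,-0.02,1],[0.25,0.46,-0.02,0,0,-0.045,1],[0.37,0.69,-0.022,0,0,-0.045,1],[0.37,0.69,-0.022,0,0,-0.045,1],[0.37,0.69,-0.022,0,0,-0.045,1],[0.37,0.69,-0.022,0,0,-0.045,1],[0.37,0.69,-0.022,0,0,-0.045,1],[0.37,0.69,-0.022,0,0,-0.045,1],[0.37,0.69,-0.022,0,0,-0.045,1],[0.37,0.69,-0.022,0,0,-0.045,1],[0.37,0.69,-0.022,0,0,-0.045,1],[0.37,0.69,-0.022,0,0,-0.045,1],[0.37,0.69,-0.022,0,0,-0.045,1],[0.37,0.69,-0.022,0,0,-0.045,1]],
  ],
  squeeze=20,
)

```text
time_s: 1.85
ee_pos: [0.4497, -0.0546, 0.2205]
orientation: [[-0.036, -0.999, -0.0], [-0.999, 0.036, 0.001], [-0.001, 0.0, -1.0]]
force: [0.3, 0.3, 0.1]
width: 0.0881
```

Request:
move_arm(
  moves=[
    [[0.06,0.1,0,0,0,0,1],[0.12,0.2,0,0,0,0,1],[0.18,0.3,0,0,0,0,1],[0.238,0.41,-0.03,0,0,0,1],[0.238,0.41,-0.07,0,0,0,1],[0.238,0.41,-0.07,0,0,0,1],[0.238,0.41,-0.07,0,0,0,1],[0.238,0.41,-0.07,0,0,0,1],[0.238,0.41,-0.11,0,0,0,1],[0.238,0.41,-0.15,0,0,0,1],[0.238,0.41,-0.185,0,0,0,1],[0.238,0.41,-0.204,0,0,0,1],[0.238,0.41,-0.204,0,0,0,1],[0.238,0.41,-0.204,0,0,0,0],[0.238,0.41,-0.204,0,0,0,0],[0.238,0.41,-0.204,0,0,0,0],[0.238,0.41,-0.204,0,0,0,0],[0.238,0.41,-0.204,0,0,0,0],[0.238,0.41,-0.204,0,0,0,0]],
  ],
)

```text
time_s: 4.22
ee_pos: [0.6401, 0.2733, 0.0573]
orientation: [[-0.036, -0.999, -0.0], [-0.999, 0.036, 0.001], [-0.001, 0.0, -1.0]]
force: [-0.2, -0.2, 0.7]
width: 0.0373
```

Request:
move_arm(
  moves=[
    [[0,0,0.03,0,0,0,0],[0,0,0.08,0,0,0,0],[0,0,0.13,0,0,0,0],[0,0,0.17,0,0,0,0],[-0.02,-0.02,0.17,0,0,0,0],[-0.06,-0.055,0.17,0,0,0,0],[-0.11,-0.1,0.17,0,0,0,0],[-0.16,-0.147,0.17,0,0,0,0],[-0.2,-0.184,0.17,0,0,0,0],[-0.225,-0.207,0.17,0,0,0,0],[-0.234,-0.215,0.17,0,0,0,0],[-0.234,-0.215,0.17,0,0,0,0],[-0.234,-0.215,0.14,0,0,0,0],[-0.234,-0.215,0.1,0,0,0,0],[-0.234,-0.215,0.06,0,0,0,0],[-0.234,-0.215,0.03,0,0,0,0],[-0.234,-0.215,0.015,0,0,0,0],[-0.234,-0.215,0.008,0,0,0,0],[-0.234,-0.215,0.006,0,0,0,0],[-0.234,-0.215,0.006,0,0,0,0]],
  ],
)

```text
time_s: 6.72
ee_pos: [0.4534, 0.1014, 0.0626]
orientation: [[-0.036, -0.999, 0.001], [-0.999, 0.036, 0.001], [-0.001, -0.001, -1.0]]
force: [0.1, 0.1, -1.4]
width: 0.0373
```

```bash
python3 - <<'E'
from h import *
s=cams.snapshot("wrist");a=s["color"];b=cams.snapshot("scene")["color"][190:290,220:460]
cv2.imwrite("pics/w1.png",np.vstack([a[...,::-1],cv2.resize(b[...,::-1],(560,233))])[:,:][::1] if 0 else cv2.resize(np.vstack([a[...,::-1],cv2.resize(b[...,::-1],(560,233))]),(510,594)))
E
```

```text
(no output)
```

View pics/w1.png

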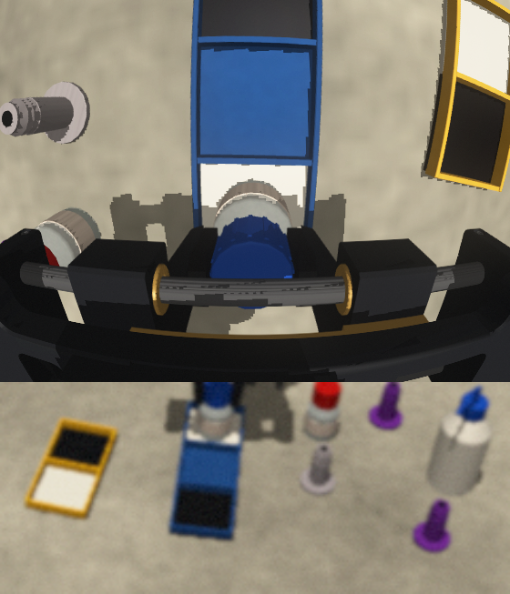

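The bottle sits inside the white compartment and is centred. I'll release it and go to the pump.

Request:
move_arm(
  moves=[
    [[0,0,-0.002,0,0,0,0],[0,0,-0.002,0,0,0,0],[0,0,-0.002,0,0,0,0.8],[0,0,-0.002,0,0,0,0.8],[0,0,-0.002,0,0,0,0.8],[0,0,0.03,0,0,0,0.8],[0,0,0.08,0,0,0,0.8],[0,0,0.13,0,0,0,0.8],[0.02,-0.04,0.15,0,0,0,0.8],[0.05,-0.1,0.15,0,0,0,0.8],[0.08,-0.16,0.15,0,0,0,0.8],[0.11,-0.23,0.15,0,0,0,0.8],[0.14,-0.29,0.15,0,0,0,0.8],[0.17,-0.35,0.15,0,0,0,0.8],[0.2,-0.42,0.13,0,0,0,0.8],[0.233,-0.479,0.1,0,0,0,0.8],[0.233,-0.479,0.08,0,0,0,0.8],[0.233,-0.479,0.08,0,0,0,0.8],[0.233,-0.479,0.08,0,0,0,0.8],[0.233,-0.479,0.08,0,0,0,0.8]],
  ],
)

```text
time_s: 9.32
ee_pos: [0.6404, -0.2805, 0.128]
orientation: [[-0.034, -0.999, 0.002], [-0.999, 0.034, 0.001], [-0.001, -0.002, -1.0]]
force: [0.8, -0.2, 0.2]
width: 0.0703
```

```bash
python3 - <<'E'
from h import *
s=cams.snapshot("wrist");cv2.imwrite("pics/w2.png",s["color"][...,::-1])
E
```

```text
(no output)
```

View pics/w2.png

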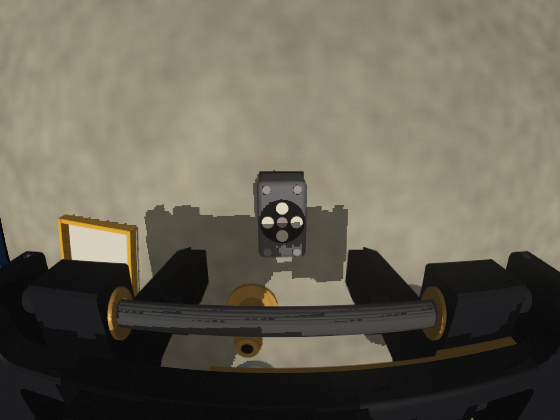

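The pump is centred between the fingers at (282,220) and square with the jaws, so I'll descend and grip it.

Request:
move_arm(
  moves=[
    [[0,-0.002,-0.04,0,0,0,0.8],[0,-0.002,-0.08,0,0,0,0.8],[0,-0.002,-0.11,0,0,0,0.8],[0,-0.002,-0.125,0,0,0,0.8],[0,-0.002,-0.132,0,0,0,0.8],[0,-0.002,-0.132,0,0,0,0.8],[0,-0.002,-0.132,0,0,0,0],[0,-0.002,-0.132,0,0,0,0],[0,-0.002,-0.132,0,0,0,0],[0,-0.002,-0.132,0,0,0,0],[0,-0.002,-0.132,0,0,0,0]],
  ],
  squeeze=30,
)

```text
time_s: 10.75
ee_pos: [0.6404, -0.2831, 0.0226]
orientation: [[-0.035, -0.999, 0.003], [-0.999, 0.035, 0.0], [-0.0, -0.003, -1.0]]
force: [-1.0, 0.1, 2.6]
width: 0.0357
```

Request:
move_arm(
  moves=[
    [[0,0,0.03,0,0,0,0],[0,0,0.07,0,0,0,0],[0,0,0.12,0,0,0,0],[-0.005,0.02,0.14,0,0,0,0],[-0.02,0.06,0.14,0,0,0,0],[-0.034,0.12,0.14,0,0,0,0],[-0.05,0.18,0.14,0,0,0,0],[-0.068,0.24,0.14,0,0,0,0],[-0.085,0.3,0.14,0,0,0,0],[-0.102,0.36,0.14,0,0,0,0],[-0.118,0.42,0.14,0,0,0,0],[-0.129,0.457,0.14,0,0,0,0],[-0.134,0.475,0.14,0,0,0,0],[-0.134,0.475,0.14,0,0,0,0],[-0.134,0.475,0.1,0,0,0,0],[-0.134,0.475,0.06,0,0,0,0],[-0.134,0.475,0.035,0,0,0,0],[-0.134,0.475,0.03,0,0,0,0],[-0.134,0.475,0.03,0,0,0,0],[-0.134,0.475,0.03,0,0,0,0]],
  ],
)

```text
time_s: 13.25
ee_pos: [0.534, 0.0966, 0.0475]
orientation: [[-0.036, -0.999, 0.004], [-0.999, 0.036, 0.0], [-0.001, -0.004, -1.0]]
force: [0.1, -0.0, -1.8]
width: 0.0358
```

```bash
python3 - <<'E'
from h import *
s=cams.snapshot("wrist");a=s["color"];b=cams.snapshot("scene")["color"][190:290,220:460]
cv2.imwrite("pics/w3.png",cv2.resize(np.vstack([a[...,::-1],cv2.resize(b[...,::-1],(560,233))]),(510,594)))
E
```

```text
(no output)
```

View pics/w3.png

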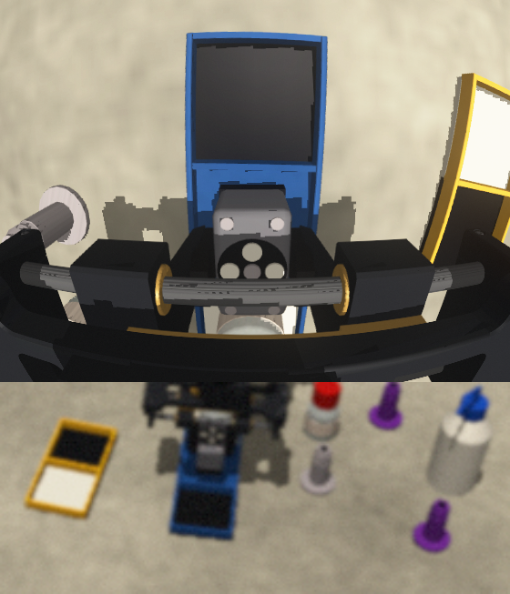

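The pump is lined up over the middle compartment with clearance on all sides. I'll lower it.

Request:
move_arm(
  moves=[
    [[0,0,-0.01,0,0,0,0],[0,0,-0.018,0,0,0,0],[0,0,-0.024,0,0,0,0],[0,0,-0.026,0,0,0,0],[0,0,-0.026,0,0,0,0],[0,0,-0.026,0,0,0,0]],
  ],
)

```text
time_s: 14.1
ee_pos: [0.534, 0.0969, 0.0266]
orientation: [[-0.035, -0.999, 0.004], [-0.999, 0.035, 0.001], [-0.001, -0.004, -1.0]]
force: [-0.1, 0.4, -1.9]
width: 0.0356
```

Request:
move_arm(
  moves=[
    [[0,0,-0.001,0,0,0,0],[0,0,-0.002,0,0,0,0],[0,0,-0.002,0,0,0,0],[0,0,-0.002,0,0,0,0]],
  ],
)

```text
time_s: 14.6
ee_pos: [0.534, 0.0969, 0.0265]
orientation: [[-0.035, -0.999, 0.005], [-0.999, 0.035, 0.001], [-0.001, -0.005, -1.0]]
force: [-2.8, -0.3, 12.2]
width: 0.0358
```

Request:
move_arm(
  moves=[
    [[0,0,0,0,0,0,0],[0,0,0,0,0,0,0.6],[0,0,0,0,0,0,0.6],[0,0,0,0,0,0,0.6],[0,0,0.03,0,0,0,0.6],[0,0,0.08,0,0,0,0.6],[0,0,0.13,0,0,0,0.6],[0.002,0.03,0.13,0,0,0,0.6],[0.003,0.08,0.13,0,0,0,0.6],[0.005,0.14,0.13,0,0,0,0.6],[0.006,0.18,0.13,0,0,0,0.6],[0.006,0.19,0.13,0,0,0,0.6],[0.006,0.19,0.1,0,0,0,0.6],[0.006,0.19,0.1,0,0,0,0.6],[0.006,0.19,0.1,0,0,0,0.6]],
  ],
)

```text
time_s: 16.48
ee_pos: [0.5393, 0.2475, 0.1069]
orientation: [[-0.037, -0.999, 0.005], [-0.999, 0.037, -0.0], [-0.0, -0.005, -1.0]]
force: [0.5, -0.9, 0.4]
width: 0.0528
```

```bash
python3 - <<'E'
from h import *
s=cams.snapshot("wrist");a=s["color"];b=cams.snapshot("top")["color"][150:290,130:370]
cv2.imwrite("pics/w4.png",cv2.resize(np.vstack([a[...,::-1],cv2.resize(b[...,::-1],(560,327))]),(450,600)))
E
```

```text
(no output)
```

View pics/w4.png

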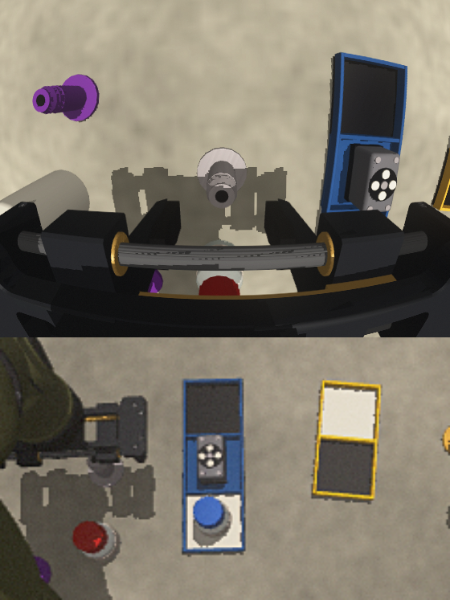

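The pump stands in the middle compartment, and the silver connector at wrist pixel (222,175) is centred between the fingers. I'll grip it now.

Request:
move_arm(
  moves=[
    [[0,0,-0.03,0,0.0008,0,0.6],[0,0,-0.06,0,0.0008,0,0.6],[0,0,-0.09,0,0.0008,0,0.6],[0,0,-0.107,0,0.0008,0,0.6],[0,0,-0.107,0,0.0008,0,0.6],[0,0,-0.107,0,0.0008,0,0],[0,0,-0.107,0,0.0008,0,0],[0,0,-0.107,0,0.0008,0,0],[0,0,-0.107,0,0.0008,0,0],[0,0,-0.107,0,0.0008,0,0]],
  ],
)

```text
time_s: 17.82
ee_pos: [0.5399, 0.2484, 0.0223]
orientation: [[-0.036, -0.999, 0.002], [-0.999, 0.036, 0.001], [-0.001, -0.002, -1.0]]
force: [-0.9, -0.6, 6.0]
width: 0.0252
```

Request:
move_arm(
  moves=[
    [[0,0,0.02,0,0,0,0],[0,0,0.06,0,0,0,0],[0,0,0.1,0,0,0,0],[0,0,0.12,0,0,0,0],[0.01,-0.02,0.12,0,0,0,0],[0.03,-0.06,0.12,0,0,0,0],[0.05,-0.11,0.12,0,0,0,0],[0.075,-0.16,0.12,0,0,0,0],[0.088,-0.187,0.12,0,0,0,0],[0.091,-0.194,0.12,0,0,0,0],[0.091,-0.194,0.12,0,0,0,0],[0.091,-0.194,0.09,0,0,0,0],[0.091,-0.194,0.05,0,0,0,0],[0.091,-0.194,0.025,0,0,0,0],[0.091,-0.194,0.012,0,0,0,0],[0.091,-0.194,0.007,0,0,0,0],[0.091,-0.194,0.005,0,0,0,0],[0.091,-0.194,0.005,0,0,0,0],[0.091,-0.194,0.005,0,0,0,0]],
  ],
)

```text
time_s: 20.2
ee_pos: [0.6131, 0.0932, 0.0269]
orientation: [[-0.036, -0.999, 0.003], [-0.999, 0.036, 0.002], [-0.002, -0.003, -1.0]]
force: [0.3, -0.6, -1.5]
width: 0.025
```

Request:
move_arm(
  moves=[
    [[0,0,-0.001,0,0,0,0],[0,0,-0.001,0,0,0,0],[0,0,-0.001,0,0,0,0.55],[0,0,-0.001,0,0,0,0.55],[0,0,-0.001,0,0,0,0.55],[0,0,0.03,0,0,0,0.55],[0,0,0.08,0,0,0,0.55],[0,0,0.13,0,0,0,0.8],[0,0,0.17,0,0,0,0.8],[-0.03,0.03,0.18,0,0.0005,0,0.8],[-0.08,0.075,0.18,0,0.0005,0,0.8],[-0.13,0.12,0.18,0,0.0005,0,0.8],[-0.18,0.165,0.18,0,0.0005,0,0.8],[-0.21,0.19,0.18,0,0.0005,0,0.8],[-0.221,0.201,0.17,0,0.0005,0,0.8],[-0.221,0.201,0.13,0,0.0005,0,0.8],[-0.221,0.201,0.12,0,0.0005,0,0.8],[-0.221,0.201,0.12,0,0.0005,0,0.8],[-0.221,0.201,0.12,0,0.0005,0,0.8]],
  ],
)

```text
time_s: 22.58
ee_pos: [0.4372, 0.2537, 0.1235]
orientation: [[-0.038, -0.999, 0.001], [-0.999, 0.038, 0.002], [-0.002, -0.001, -1.0]]
force: [-0.1, -0.2, 0.1]
width: 0.0708
```

```bash
python3 - <<'E'
from h import *
s=cams.snapshot("wrist");a=s["color"];b=cams.snapshot("top")["color"][150:290,130:370]
cv2.imwrite("pics/w5.png",cv2.resize(np.vstack([a[...,::-1],cv2.resize(b[...,::-1],(560,327))]),(450,600)))
E
```

```text
(no output)
```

View pics/w5.png

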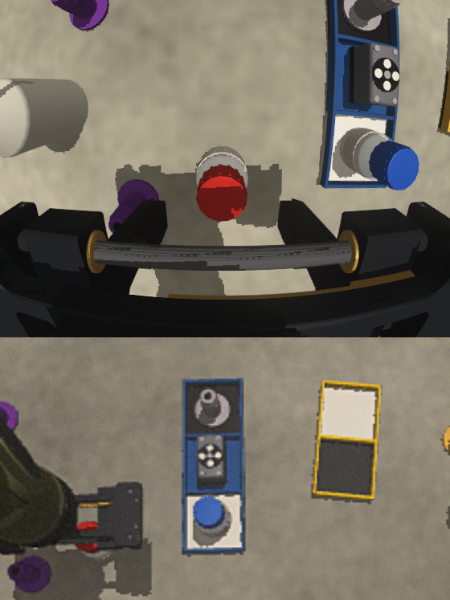

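The steel connector stands in the black compartment, and the red cap is centred between the fingers at (222,195). I'll grip it.

Request:
move_arm(
  moves=[
    [[-0.001,0,-0.03,0,0,0,0.8],[-0.001,0,-0.06,0,0,0,0.8],[-0.001,0,-0.08,0,0,0,0.8],[-0.001,0,-0.083,0,0,0,0.8],[-0.001,0,-0.083,0,0,0,0.8],[-0.001,0,-0.083,0,0,0,0],[-0.001,0,-0.083,0,0,0,0],[-0.001,0,-0.083,0,0,0,0],[-0.001,0,-0.083,0,0,0,0],[-0.001,0,-0.083,0,0,0,0]],
  ],
  squeeze=20,
)

```text
time_s: 23.92
ee_pos: [0.4363, 0.2541, 0.0574]
orientation: [[-0.037, -0.999, 0.002], [-0.999, 0.037, 0.003], [-0.003, -0.002, -1.0]]
force: [-1.0, 0.7, 2.7]
width: 0.0374
```

Request:
move_arm(
  moves=[
    [[0,0,0.03,0,0,0,0],[0,0,0.08,0,0,0,0],[0,0,0.13,0,0,0,0],[0,0,0.17,0,0,0,0],[0.01,-0.02,0.18,0,0,0,0],[0.03,-0.07,0.18,0,0,0,0],[0.055,-0.125,0.18,0,0,0,0],[0.08,-0.18,0.18,0,0,0,0],[0.105,-0.24,0.18,0,0,0,0],[0.13,-0.3,0.18,0,0,0,0],[0.155,-0.355,0.18,0,0,0,0],[0.175,-0.405,0.18,0,0,0,0],[0.188,-0.433,0.18,0,0,0,0],[0.192,-0.441,0.17,0,0,0,0],[0.192,-0.441,0.14,0,0,0,0],[0.192,-0.441,0.1,0,0,0,0],[0.192,-0.441,0.06,0,0,0,0],[0.192,-0.441,0.03,0,0,0,0],[0.192,-0.441,0.03,0,0,0,0],[0.192,-0.441,0.03,0,0,0,0]],
  ],
)

```text
time_s: 26.42
ee_pos: [0.5899, -0.0982, 0.0816]
orientation: [[-0.037, -0.999, 0.002], [-0.999, 0.037, 0.003], [-0.003, -0.002, -1.0]]
force: [0.2, -0.9, -1.2]
width: 0.0373
```

```bash
python3 - <<'E'
from h import *
s=cams.snapshot("wrist");a=s["color"];b=cams.snapshot("scene")["color"][190:290,220:460]
cv2.imwrite("pics/w6.png",cv2.resize(np.vstack([a[...,::-1],cv2.resize(b[...,::-1],(560,233))]),(510,594)))
E
```

```text
(no output)
```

View pics/w6.png

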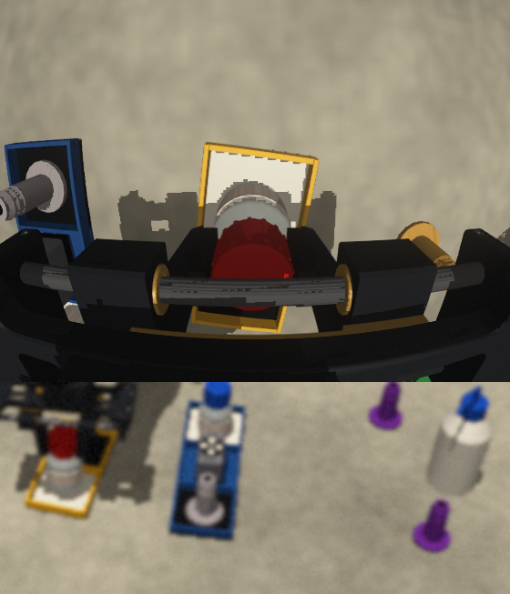

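The red bottle is centred over the white compartment. I'll lower it, release, and hover over the brass connector.

Request:
move_arm(
  moves=[
    [[0,0,-0.012,0,0,0,0],[0,0,-0.02,0,0,0,0],[0,0,-0.025,0,0,0,0],[0,0,-0.026,0,0,0,0],[0,0,-0.026,0,0,0,0],[0,0,-0.026,0,0,0,0.7],[0,0,-0.026,0,0,0,0.7],[0,0,-0.026,0,0,0,0.7],[0,0,0,0,0,0,0.7],[0,0,0.05,0,0,0,0.7],[0,0,0.1,0,0,0,0.7],[-0.01,-0.03,0.11,0,0,0,0.6],[-0.03,-0.09,0.11,0,0,0,0.6],[-0.05,-0.15,0.11,0,0,0,0.6],[-0.062,-0.187,0.1,0,0,0,0.6],[-0.064,-0.192,0.06,0,0,0,0.6],[-0.064,-0.192,0.03,0,0,0,0.6],[-0.064,-0.192,0.03,0,0,0,0.6],[-0.064,-0.192,0.03,0,0,0,0.6]],
  ],
)

```text
time_s: 28.9
ee_pos: [0.54, -0.2523, 0.1072]
orientation: [[-0.037, -0.999, 0.005], [-0.999, 0.037, 0.002], [-0.002, -0.004, -1.0]]
force: [0.6, -0.4, -0.3]
width: 0.0525
```

```bash
python3 - <<'E'
from h import *
s=cams.snapshot("wrist");a=s["color"];b=cams.snapshot("top")["color"][150:290,240:480]
cv2.imwrite("pics/w7.png",cv2.resize(np.vstack([a[...,::-1],cv2.resize(b[...,::-1],(560,327))]),(450,600)))
E
```

```text
(no output)
```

View pics/w7.png

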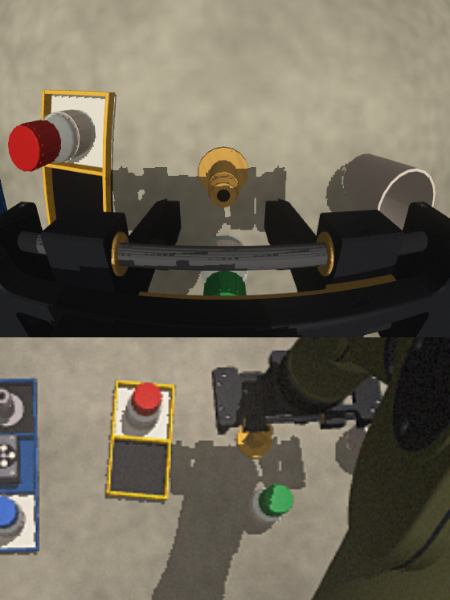

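The red bottle stands in the white compartment, and the brass connector is centred at (222,175). The beaker and the green bottle are clear of the gripper.

Request:
move_arm(
  moves=[
    [[0,0.001,-0.03,0,0.0007,0,0.6],[0,0.001,-0.06,0,0.0007,0,0.6],[0,0.001,-0.09,0,0.0007,0,0.6],[0,0.001,-0.106,0,0.0007,0,0.6],[0,0.001,-0.106,0,0.0007,0,0.6],[0,0.001,-0.106,0,0.0007,0,0],[0,0.001,-0.106,0,0.0007,0,0],[0,0.001,-0.106,0,0.0007,0,0],[0,0.001,-0.106,0,0.0007,0,0],[0,0.001,-0.106,0,0.0007,0,0]],
  ],
  squeeze=30,
)

```text
time_s: 30.25
ee_pos: [0.5406, -0.252, 0.0234]
orientation: [[-0.037, -0.999, 0.002], [-0.999, 0.037, 0.001], [-0.001, -0.002, -1.0]]
force: [-0.2, -0.2, 6.3]
width: 0.0253
```

Request:
move_arm(
  moves=[
    [[0,0,0.02,0,0,0,0],[0,0,0.06,0,0,0,0],[0,0,0.1,0,0,0,0],[0,0,0.12,0,0,0,0],[-0.005,0.02,0.12,0,0,0,0],[-0.013,0.07,0.12,0,0,0,0],[-0.023,0.125,0.12,0,0,0,0],[-0.033,0.18,0.12,0,0,0,0],[-0.037,0.203,0.12,0,0,0,0],[-0.038,0.209,0.12,0,0,0,0],[-0.038,0.209,0.12,0,0,0,0],[-0.038,0.209,0.09,0,0,0,0],[-0.038,0.209,0.05,0,0,0,0],[-0.038,0.209,0.025,0,0,0,0],[-0.038,0.209,0.012,0,0,0,0],[-0.038,0.209,0.007,0,0,0,0],[-0.038,0.209,0.005,0,0,0,0],[-0.038,0.209,0.005,0,0,0,0],[-0.038,0.209,0.005,0,0,0,0]],
  ],
)

```text
time_s: 32.62
ee_pos: [0.5106, -0.0848, 0.0279]
orientation: [[-0.037, -0.999, 0.003], [-0.999, 0.037, 0.001], [-0.001, -0.003, -1.0]]
force: [0.0, -0.5, -1.7]
width: 0.0252
```

Request:
move_arm(
  moves=[
    [[0,0,-0.001,0,0,0,0],[0,0,-0.001,0,0,0,0],[0,0,-0.001,0,0,0,0.55],[0,0,-0.001,0,0,0,0.55],[0,0,-0.001,0,0,0,0.55],[0,0,0.03,0,0,0,0.55],[0,0,0.08,0,0,0,0.55],[0,0,0.14,0,0,0,0.55],[0,0,0.2,0,0,0,0.55],[-0.02,-0.03,0.25,0,0,0,0.55],[-0.05,-0.08,0.25,0,0,0,0.55],[-0.09,-0.13,0.25,0,0,0,0.55],[-0.13,-0.19,0.25,0,0,0,0.55],[-0.17,-0.25,0.25,0,0,0,0.55],[-0.21,-0.31,0.25,0,0,0,0.55],[-0.24,-0.36,0.25,0,0,0,0.55],[-0.26,-0.39,0.25,0,0,0,0.55],[-0.26,-0.39,0.25,0,0,0,0.55],[-0.26,-0.39,0.25,0,0,0,0.55]],
  ],
)

```text
time_s: 35.0
ee_pos: [0.3033, -0.3955, 0.2278]
orientation: [[-0.035, -0.999, 0.003], [-0.999, 0.035, 0.002], [-0.002, -0.003, -1.0]]
force: [0.1, 0.3, -0.5]
width: 0.0487
```

```bash
python3 - <<'E'
from h import *
a=cams.snapshot("top");b=cams.snapshot("scene")
for s in(a,b):
    X=cloud(s);Z=X[...,2]
    for n,c,h in(("blue",(.453,.101),.094),("pump",(.533,.097),.052),("steel",(.613,.093),.072),("red",(.59,-.099),.094),("brass",(.512,-.085),.072)):
        m=(np.hypot(X[...,0]-c[0],X[...,1]-c[1])<.04)&(Z>h-.008)
        print(n,m.sum(),(X[m][:,:2].mean(0)-c).round(4),"ztop %.4f"%np.median(X[m][:,2]))
i=np.vstack([cv2.resize(a["color"][150:290,130:410],(600,300),interpolation=2),cv2.resize(b["color"][160:300,180:460],(600,300),interpolation=2)])
cv2.imwrite("pics/f1.png",i[...,::-1])
E
```

```text
blue 208 [-0.0011 -0.0001] ztop 0.0944
pump 340 [-0.0011  0.0002] ztop 0.0527
steel 67 [-0.0049  0.0003] ztop 0.0721
red 193 [-0.0034  0.0019] ztop 0.0943
brass 75 [-0.0049  0.0015] ztop 0.0713
blue 110 [0.0037 0.0007] ztop 0.0924
pump 195 [0.0052 0.0009] ztop 0.0515
steel 49 [0.001  0.0015] ztop 0.0703
red 120 [0.0019 0.0021] ztop 0.0931
brass 45 [-0.0006  0.0012] ztop 0.0698
```

View pics/f1.png

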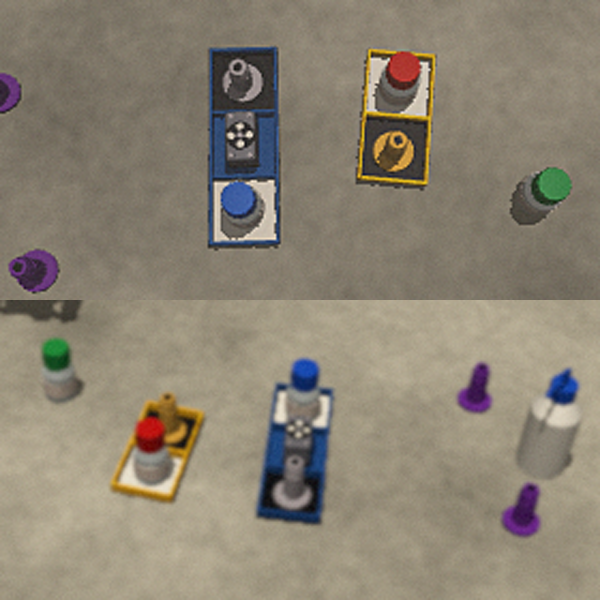

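All five are upright, centred, and at the right heights for standing on the compartment floors. The spare items haven't moved, so I'll hand in.

```bash
python3 -c "from rig import arm;print(arm.close_job())"
```

```text
the job is handed in; nothing more can be done
None
```

Both kits are made up, and I handed the job in at about 35 s on the robot's clock, well under the 138 s limit. I placed things in the order you listed them:
- **Blue tray:** blue-capped bottle on the white floor, pump head in the middle, steel connector on the black floor.
- **Yellow tray:** red-capped bottle on the white floor, brass connector on the black floor.

**Last checks:** the top and scene cameras showed all five upright and within about 5 mm of their compartment centres. Their top heights were within about 2 mm of what they should be when standing flat on the floors. The two cameras disagreed by 4–6 mm in x, as they had from the start.

**Left alone:** the green-capped bottle, wash bottle and purple lookalikes were unmoved by eye in the last picture. The beaker was outside that crop. I last saw it standing just before the brass grasp, and the gripper passed an estimated 30 mm from it.

**Forces:** the highest reading I saw was 12 N, when the pump head touched the tray floor. I only read the force at the end of each move, so brief peaks in between would not show.

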